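# Send a used bucket cap through the wash-up chute flap

## Robot

A 6-joint arm with a two-finger parallel gripper is mounted at the origin on the work surface. World frame = base frame: x ahead of the robot, y to its left, z up, the work surface at z = 0. Lengths are in m, angles in degrees, forces in N, time in s.
With the tool pointing down it reaches from about 0.3 to 0.75 m from the base axis. Payload 8.5 kg.
Tool frame: the origin (TCP) lies midway between the tips of the shut fingers; the grasp point (between the pads) lies 19 mm behind it; z points along the fingers, y is the direction in which the jaws open and shut (so a half turn about z gives the same grasp; the last joint's range is limited). The gripper opens to 85 mm and grips with 20 to 120 N. Pads are 22 mm wide; open, the fingers measure 114 mm over their backs; the gripper's body (76 mm by 85 mm) begins 54 mm behind the grasp point. The pads swing forward as they close: fully open they stand 13 mm farther back than shut.
Start: joints at [52.924, 21.807, 74.336, -0, 83.858, -12.336], TCP at [0.23, 0.5, 0.231] pointing down, gripper open.
Joint ranges: [-178.18, 178.18], [-50.72, 133.34], [12.68, 142.11], [-81.47, 261.47], [9.98, 163.14], [-165.26, 165.26]. Speed limits (degrees/s): [136.94, 136.94, 180, 180, 180, 180].

## Interface

Orientations are given as a 3x3 rotation matrix whose columns are the frame's x, y, z axes.
In Python, from rig import status, eyes, env gives the robot as it stands. The module is installed in compiled form; this text tells all that it offers.
- The arm moves only by the tool play_rows, never from a script. Its argument "targets" is text: rows parted by semicolons, each of 5 numbers parted by spaces: the shift along the tool's x, y, z in m, then the turn about the tool's z in rad, then the closure, from 0 (fully open) to 1 (shut). A call has 1 to 5 rows; each row is the pose to reach, as a shift and turn from the pose commanded when the call began, along the tool's axes at that moment; what a row does not reach only later rows make up. A row lasts 1/10 s, in which the tool goes at most 50 mm and 8.59 degrees, less where a joint would pass 70% of its speed; a pose out of reach is approached as far as the arm can. A call with a gripper value outside its range is refused whole. The fingers move at their own pace and stop on an object; "force" is the grip in N (left out, the last holds). Time passes only in rows, so rows that repeat a pose let the fingers close. It gives the time, the measured TCP pose, the force and the opening at its end, in the units of the state.
- status.observe(): the state, without advancing time (a new reading comes with each control period).
- eyes.get_image(name): name is "side" or "top" or "wrist"; returns a dict with "pixels" (400x640x3 uint8, red, green, blue), "range_z" (400x640 float32, m along the optical axis (not along the pixel's ray), 0 where there is no reading), "mtx" (3x3 intrinsics, pixels), "world_to_cam" (4x4, takes a point from world to camera coordinates); the wrist camera has in their place "T_tool_cam" (4x4, takes a point from camera to tool coordinates, whose origin is the TCP and whose axes are the flange's). Camera axes: x right, y up, looking along -z (the intrinsics and any distortion apply to the point x, -y, -z); pixel columns grow to the right and rows downward; lengths in m; the calibration is good to about 2 mm. The wrist camera is an equidistant fisheye: a pixel r from the principal point sees the ray r / f radians off the axis. A picture is of the moment at which its call begins: read the wrist's pose just before it.
- env.close_job(): hands the job in, once; it reports no verdict.
The state is a dict: "time_s": time; "q": joint angles; "qvel": joint speeds; "joint_efforts": joint torques, N m; "position": TCP position; "tool_rot": TCP orientation; "ft_force": force on the tool from outside, world axes, zero at the start; "wrist_torque": the same for the moment, N m; "grip_width": finger opening in m.
Only numpy, scipy, OpenCV 4.12 (cv2) and the standard library are available. Lean on these libraries where they do the work, as an engineer would, in place of code of your own. Each camera call takes 0.05 s, during which the arm holds its last target.

## Task

The used centrifuge bucket cap on the loading shelf of the steel return chute has to go to wash-up: with your fingertips slide it steadily along the shelf into the doorway, push it in under the hanging flap and follow it through until it drops away down the slide to its end stop, then draw your fingers back out so that the flap swings shut behind it. Only push the cap, flat on the shelf: do not pick it up, tip it or flick it, and do not ram the chute. Leave the spare cap, the two buckets and the tube rack where they stand.

Things in the scene. Friction and masses are not known exactly. Their poses are not given: they have to be found in the camera images.
- chute: Stainless return chute, fixed. Origin on the bench under the middle of the doorway; x = the way the cap travels (level, from the loading shelf into the doorway), y across, z up. Shelf: flat, 100 mm above the bench, from x = -210 mm to the doorway at x = 0, 237 mm wide; 15 mm high rims along its sides; from x = -75 mm to 0 straight wings 24 mm high narrow it to the doorway.
- sill (a point): Point on the shelf's top surface in the middle of the doorway, 100 mm above the chute's origin. Opening: 110 mm wide, 58 mm high, in a 4 mm plate (x = -4 to 0 mm, 130 mm wide, 68 mm high above the shelf); a hood 70 mm high runs on to x = 72 mm. Upright fingers are stopped by the plate above the opening; slanted forward 30 degrees they reach some 20 mm in.
- slide_edge (a point): Middle of the edge inside, x = 40 mm in the chute's frame, where the level plate ends and the polished slide begins (27 degrees down, 110 mm wide, under a clear cover). When the cap's centre has passed this edge it tips over and slides down by itself to the end stop, so its trailing side must be pushed past the doorway plate by a few mm.
- flap (a joint): Gravity flap: plain sheet-metal plate 104 mm wide, 55 mm long, 3 mm thick, 0.05 kg, hung on a rod across the doorway 62 mm above the shelf, at chute x = 6 mm. 0 = hanging shut, lower edge 4 mm above the shelf; positive = lower edge swung inward (chute +x) and up, 1.45 rad at most; it cannot swing outward. Under 1 N opens it; it falls shut at once when nothing holds it.
- flap_edge (a point): Middle of the flap's lower edge (moves with the flap).
- slide_foot (a point): Middle of the lower end of the slide, 14 mm above the bench, at x = 209 mm, y = 0 in the chute's frame, where a folded-up end stop 31 mm high catches the cap. The lower half of the slide is open at the top.
- cap_mid (a point): The used cap to be sent off: on the chute's loading shelf, flat, dome up. Round, 80 mm in diameter over a knurled grey collar that is 20 mm high, with a clear dome on top (34 mm high in all), about 0.08 kg. This point lies on its axis, 10 mm above its flat underside, half-way up the collar; its z axis is the cap's axis.
- spare_cap: A second, clean cap of the same kind lying on the bench itself in front of the open edge of the loading shelf (34 mm high, so lower than the shelf); origin in the middle of its underside. Leave it.
- bucket_open: Open aluminium centrifuge bucket, stepped round cup 72 mm in diameter, 104 mm high, standing on the bench on the side of the chute away from the robot; origin in the middle of its underside. Leave it.
- bucket_shut: Aluminium centrifuge bucket with its cap on, 80 mm in diameter, 132 mm high, standing beyond the chute; origin in the middle of its underside. Leave it.
- tube_rack: White rack, 70 x 130 mm, 100 mm high over the stoppers of the seven tubes in it, standing beyond the chute; origin in the middle of its underside. Leave it.
- cap: The same used cap; origin in the middle of its flat underside, z along its axis (dome side).
There are look-alikes about, which are no part of the job. What is shaped like the cap but purple is not meant.

How it is judged (in metres and radians):
On the way, in this order (a step that is already met when the one before it is completed fails the run):
1. the cap is in the doorway and holds the flap open (x of cap_mid in the frame of chute between -0.02 and 0.025 m and value of joint flap above 0.25 rad), for 0.1 s.
2. the cap has slid down to the end stop (x of cap_mid in the frame of chute above 0.14 m), for 0.2 s.
At the end, for the whole second after the job is handed in: The cap lies at rest (under 20 mm/s), flat on the slide, dome up (under 0.65 rad from level), at its lower end by the end stop, and the flap hangs shut (within 0.06 rad) (x of cap_mid in the frame of chute between 0.14 and 0.2 m and y of cap_mid in the frame of chute between -0.04 and 0.04 m and height (world z) of cap_mid below 0.06 m and angle between cap_mid's own z axis and vertical below 0.65 rad and linear speed of cap below 0.02 m/s and value of joint flap below 0.06 rad); the robot touches nothing.
It fails at once if the cap is lifted off the shelf (more than 12 mm) (x of cap_mid in the frame of chute below 0.025 m and z of cap_mid in the frame of chute above 0.122 m).
It fails at once if the cap is tipped on the shelf (more than 0.35 rad) (x of cap_mid in the frame of chute below 0.025 m and angle between cap_mid's own z axis and vertical above 0.35 rad).
It fails at once if the cap is flicked along the shelf (faster than 0.35 m/s) (x of cap_mid in the frame of chute below 0.025 m and linear speed of cap above 0.35 m/s).
It fails at once if the chute is rammed (more than 40 N) (contact force between any of the arm, the fingers and chute above 40 N).
It fails at once if a bucket, the tube rack or the spare cap is shoved (20 mm) or tipped ((distance of bucket_open from where it was at the start of the episode above 0.02 m or angle between bucket_open's own z axis and vertical above 0.3 rad) or (distance of bucket_shut from where it was at the start of the episode above 0.02 m or angle between bucket_shut's own z axis and vertical above 0.3 rad) or (distance of tube_rack from where it was at the start of the episode above 0.02 m or angle between tube_rack's own z axis and vertical above 0.3 rad) or (distance of spare_cap from where it was at the start of the episode above 0.02 m or angle between spare_cap's own z axis and vertical above 0.3 rad)).
It also fails if it takes over 45 s, if anything falls off the work surface, if the arm or the gripper's body presses on something with over 40 N, if the wrist force passes 120 N, or if a joint passes its speed limit or range.

## Working session

There is one attempt and no reset: what is moved stays moved. The work goes in short steps, Python scripts to look and compute and a tool call to move; the robot and the scene stay as the last step left them, time stands still between calls to the robot, and variables do not carry over. Pictures are saved under pics/ and viewed, and the job is handed in when it is done.

Besides the shell and the picture viewer there is one more tool, called as name(argument=value, ...) on one line, values as JSON. play_rows: Moves the arm, as the interface text tells. Its arguments: {"type":"object","properties":{"targets":{"type":"string"},"force":{"type":"number"}},"required":["targets"]}

```bash
mkdir -p pics
python3 - <<'E'
from rig import status, eyes, env
import cv2, pickle
s=status.observe(); print({k:(v if not hasattr(v,'round') else v) for k,v in s.items()})
for n in ["side","top","wrist"]:
    im=eyes.get_image(n); pickle.dump(im,open(f'{n}0.pkl','wb'))
    cv2.imwrite(f'pics/{n}0.png',im['pixels'][:,:,::-1]); print(n,im['mtx'],im.get('world_to_cam',im.get('T_tool_cam')))
E
```

```text
{'time_s': 0.0, 'q': array([ 5.29230434e+01,  2.18418386e+01,  7.43844206e+01, -2.67560185e-04,
        8.38572374e+01, -1.23349166e+01]), 'qvel': array([ 0.05972552, -0.00198385, -0.02692091, -0.0156157 , -0.03283526,
       -0.05854611]), 'joint_efforts': array([-1.77246595e-03, -4.48450756e+01, -2.31279284e+01, -2.68094082e-04,
        4.68666782e-03,  3.84685529e-05]), 'position': array([0.23001303, 0.49927964, 0.23070578]), 'tool_rot': array([[-9.08201405e-01,  4.18532486e-01, -8.74877261e-04],
       [ 4.18533288e-01,  9.08200709e-01, -1.16546390e-03],
       [ 3.06779645e-04, -1.42464121e-03, -9.99998938e-01]]), 'ft_force': array([-0.42932146, -0.0434327 , -0.06542512]), 'wrist_torque': array([ 0.00839988,  0.00928672, -0.0356215 ]), 'grip_width': 0.08513607771620392}
side [[498.7356216    0.         311.75733868]
 [  0.         498.7356216  199.75992649]
 [  0.           0.           1.        ]] [[ 0.84469604 -0.5350973   0.01262811 -0.49431023]
 [ 0.29096662  0.47886212  0.82826898 -0.27462131]
 [-0.44925162 -0.69596117  0.56018839 -1.06865905]
 [ 0.          0.          0.          1.        ]]
top [[453.75980284   0.         323.87930191]
 [  0.         453.75980284 200.7119122 ]
 [  0.           0.           1.        ]] [[ 0.01696182 -0.99961802  0.02181998 -0.04619522]
 [ 0.98822453  0.02007957  0.15168746 -0.60047858]
 [-0.15206766  0.01899015  0.98818763 -1.15165001]
 [ 0.          0.          0.          1.        ]]
wrist [[309.70691629   0.         316.50709342]
 [  0.         309.70691629 195.17146313]
 [  0.           0.           1.        ]] [[-8.62967981e-04  9.63665672e-01  2.67109956e-01  6.84630738e-02]
 [ 9.99998963e-01  5.23750773e-04  1.34119466e-03  6.72587088e-04]
 [ 1.15256420e-03  2.67110837e-01 -9.63665125e-01 -1.43196816e-01]
 [ 0.00000000e+00  0.00000000e+00  0.00000000e+00  1.00000000e+00]]
```

View pics/side0.png

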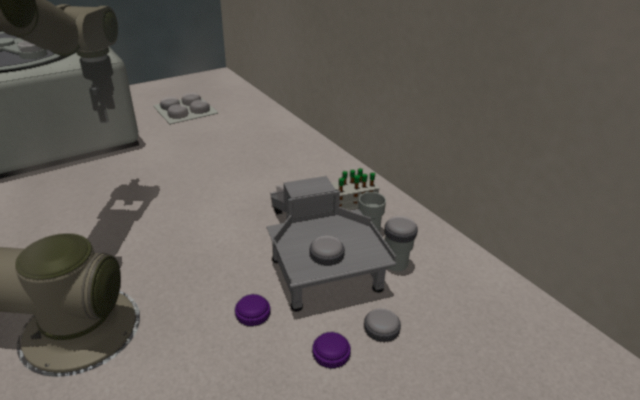

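View pics/top0.png

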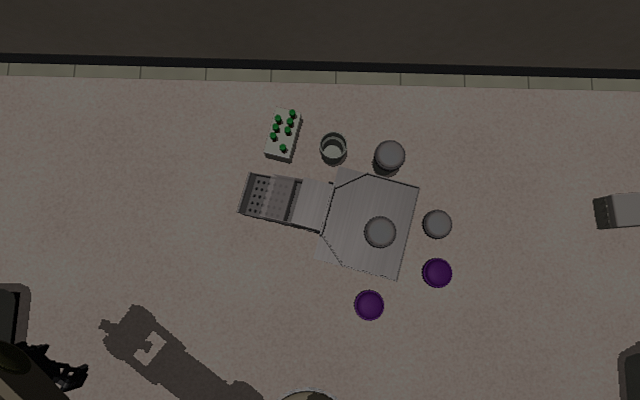

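View pics/wrist0.png

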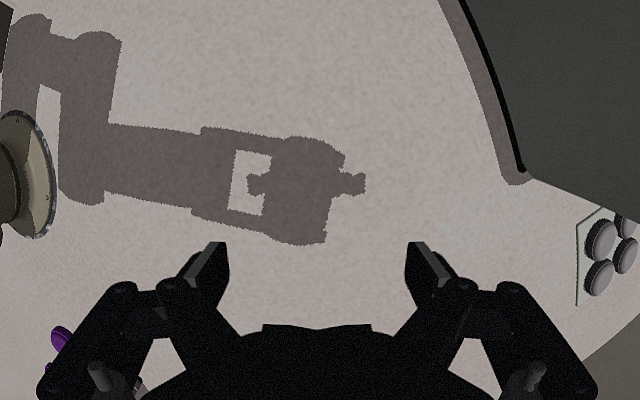

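The top view shows the chute with its slide at (275,198), its doorway near (328,206) and its shelf near (370,225). The grey caps are at (380,232) on the shelf, (437,224) on the bench in front of the open edge, and (390,155) on the shut bucket. The purple discs are at (437,273) and (369,305). The one meant is at (380,232), grey and on the shelf. I'll confirm it in an enlarged crop.

```bash
cat > h.py <<'E'
import numpy as np, pickle, cv2
def backproj(im,u,v,d=None):
    K=im['mtx']; 
    if d is None: d=im['range_z'][int(round(v)),int(round(u))]
    p=np.array([(u-K[0,2])/K[0,0]*d,-(v-K[1,2])/K[1,1]*d,-d])
    W=im['world_to_cam']; return W[:3,:3].T@(p-W[:3,3])
def onplane(im,u,v,z):
    a=backproj(im,u,v,0.0);b=backproj(im,u,v,1.0); t=(z-a[2])/(b[2]-a[2]); return a+t*(b-a)
def proj(im,P):
    W=im['world_to_cam'];K=im['mtx'];c=W[:3,:3]@P+W[:3,3]
    return K[0,0]*c[0]/-c[2]+K[0,2], K[1,1]*c[1]/c[2]+K[1,2]
def cloud(im):
    v,u=np.mgrid[0:400,0:640]; d=im['range_z']; K=im['mtx']
    p=np.stack([(u-K[0,2])/K[0,0]*d,-(v-K[1,2])/K[1,1]*d,-d],-1)
    W=im['world_to_cam']; return (p-W[:3,3])@W[:3,:3]
E
python3 - <<'E'
from h import *
t=pickle.load(open('top0.pkl','rb'))
c=t['pixels'][150:300,225:475,::-1]; c=cv2.convertScaleAbs(cv2.resize(c,None,fx=3.2,fy=3.2,interpolation=cv2.INTER_CUBIC),alpha=1.5)
cv2.imwrite('pics/topcrop.png',c)
s=pickle.load(open('side0.pkl','rb'))
c=s['pixels'][160:330,230:440,::-1]; c=cv2.convertScaleAbs(cv2.resize(c,None,fx=3.5,fy=3.5,interpolation=cv2.INTER_CUBIC),alpha=1.5)
cv2.imwrite('pics/sidecrop.png',c)
for n,im in(('top',t),('side',s)):
    P=cloud(im)
    for (u,v) in ([(380,232),(437,224),(350,220),(400,200),(310,205),(437,273)] if n=='top' else [(326,249),(382,323),(300,260),(350,260)]): print(n,u,v,P[v,u].round(4))
E
```

```text
top 380 232 [ 0.5136 -0.1706  0.1351]
top 437 224 [ 0.5466 -0.3373  0.034 ]
top 350 220 [ 0.5449 -0.0999  0.1044]
top 400 200 [ 0.5988 -0.2266  0.0996]
top 310 205 [ 0.5715 -0.      0.1689]
top 437 273 [ 0.4177 -0.3349  0.0331]
side 326 249 [ 0.5002 -0.189   0.1357]
side 382 323 [ 0.5341 -0.3538  0.0379]
side 300 260 [ 0.4533 -0.1571  0.1019]
side 350 260 [ 0.5461 -0.2175  0.1045]
```

View pics/topcrop.png

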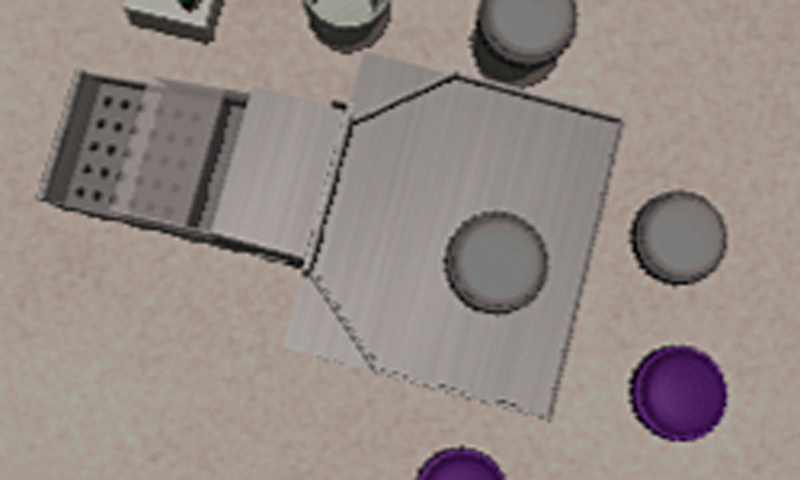

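View pics/sidecrop.png

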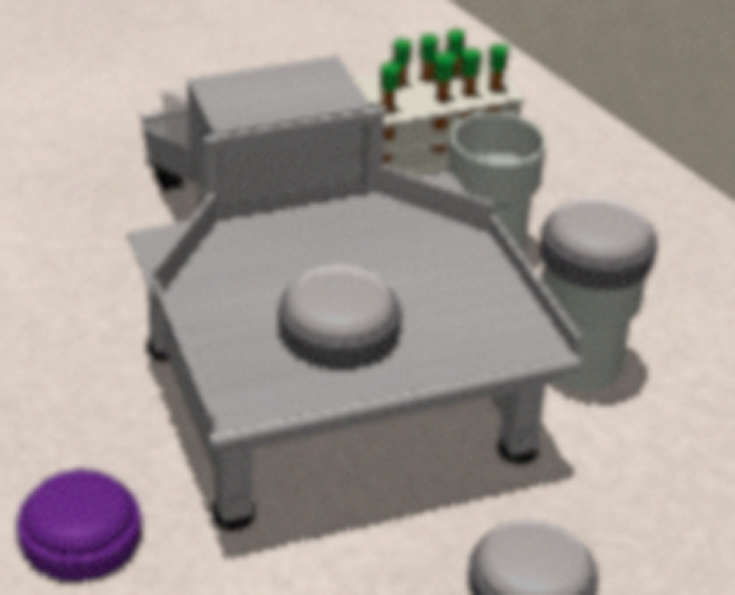

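The crop confirms it: the grey cap at crop (497,262) stands on the shelf and its twin at (680,238) lies on the bench. Next I'll fit the chute frame and the cap centre from the depth images.

Run:
```python
from h import *
from scipy.optimize import least_squares
for n in ('top','side'):
    im=pickle.load(open(n+'0.pkl','rb')); P=cloud(im).reshape(-1,3)
    P=P[(P[:,0]>.35)&(P[:,0]<.75)&(P[:,1]>-.4)&(P[:,1]<.3)]
    h=P[(P[:,2]>.160)&(P[:,2]<.18)&(P[:,1]>-.12)&(P[:,1]<.1)&(P[:,0]<.68)]
    r=cv2.minAreaRect(h[:,:2].astype(np.float32)); print(n,'hood',len(h),r, 'z',np.median(h[:,2]))
    s=P[abs(P[:,2]-.1)<.006]; s=s[(s[:,1]<0)]
    r=cv2.minAreaRect(s[:,:2].astype(np.float32)); print('shelf',len(s),r,'z',np.median(s[:,2]))
    print(cv2.boxPoints(r).round(4).tolist())
    c=P[(P[:,2]>.118)&(P[:,2]<.14)&(np.hypot(P[:,0]-.51,P[:,1]+.178)<.06)]
    print('cap',cv2.minEnclosingCircle(c[:,:2].astype(np.float32)),c[:,2].max())
t=pickle.load(open('top0.pkl','rb'))
def pc(x,y,z): return onplane(t,x/3.2+225,y/3.2+150,z)
A=pc(622,121,.1);B=pc(550,420,.1)
print('rear edge',A,B,np.linalg.norm(A-B))
C=pc(352,123,.124);D=pc(309,271,.124);print('door wing ends',C,D,np.linalg.norm(C-D))
C=pc(457,76,.12);D=pc(377,370,.12);print('wing starts',C,D)
```

```text
top hood 1577 ((0.5749251842498779, -0.004882358014583588), (0.0760287493467331, 0.1284148097038269), 75.69315338134766) z 0.17019078109364322
shelf 7094 ((0.5802778601646423, -0.12057794630527496), (0.27666622400283813, 0.3092018961906433), 75.78373718261719) z 0.10038888019057182
[[0.39640000462532043, -0.2167000025510788], [0.6962000131607056, -0.29260000586509705], [0.7641000151634216, -0.024399999529123306], [0.4643999934196472, 0.051500000059604645]]
cap ((0.5158987045288086, -0.1716739386320114), 0.03943319246172905) 0.13953609207196885
side hood 1009 ((0.5725310444831848, -0.003717120736837387), (0.0834471806883812, 0.13099828362464905), 76.50765991210938) z 0.17163550602790695
shelf 5546 ((0.5759584307670593, -0.12634608149528503), (0.27563029527664185, 0.3303360641002655), 80.73777770996094) z 0.1019609524076645
[[0.39079999923706055, -0.23579999804496765], [0.7167999744415283, -0.2888999879360199], [0.7612000107765198, -0.016899999231100082], [0.4350999891757965, 0.03629999980330467]]
cap ((0.5131378769874573, -0.17245081067085266), 0.03918513283133507) 0.13960209772571666
rear edge [ 0.63109612 -0.27628843  0.1       ] [ 0.39604385 -0.2170976   0.1       ] 0.24239043746272268
door wing ends [ 0.62061519 -0.06054847  0.124     ] [ 0.50535666 -0.02927931  0.124     ] 0.1194248345985586
wing starts [ 0.66042483 -0.14243671  0.12      ] [ 0.43160977 -0.08219595  0.12      ]
```

Run:
```python
import numpy as np,pickle
im=pickle.load(open('wrist0.pkl','rb')); K=im['mtx'];f=K[0,0]
v,u=np.mgrid[0:400,0:640]; dx=(u-K[0,2])/f; dy=(v-K[1,2])/f; r=np.hypot(dx,dy)+1e-9
d=im['range_z']; 
# range along axis
s=np.tan(r)/r
p=np.stack([dx*s*d,-dy*s*d,-d],-1); T=im['T_tool_cam']; Q=p@T[:3,:3].T+T[:3,3]
m=(d>0)&(d<.19)&(r<1.5)
q=Q[m]; print(len(q))
for z0 in np.arange(-.15,.02,.008):
    k=q[(q[:,2]>z0)&(q[:,2]<=z0+.008)]
    if len(k)>5: print('%.3f'%z0,len(k),'x %.4f %.4f'%(np.percentile(k[:,0],2),np.percentile(k[:,0],98)),'|y| %.4f %.4f'%(np.percentile(abs(k[:,1]),2),np.percentile(abs(k[:,1]),98)))
```

```text
57709
-0.110 5565 x 0.0047 0.0211 |y| 0.0073 0.0676
-0.102 10007 x 0.0041 0.0211 |y| 0.0009 0.0680
-0.094 7525 x -0.0065 0.0197 |y| 0.0007 0.0692
-0.086 7420 x -0.0084 0.0185 |y| 0.0009 0.0701
-0.078 4309 x -0.0097 0.0183 |y| 0.0024 0.0719
-0.070 5000 x -0.0090 0.0143 |y| 0.0403 0.0723
-0.062 1190 x 0.0073 0.0147 |y| 0.0417 0.0690
-0.054 844 x 0.0023 0.0128 |y| 0.0419 0.0504
-0.046 996 x -0.0069 0.0124 |y| 0.0419 0.0560
-0.038 974 x -0.0089 0.0123 |y| 0.0418 0.0559
-0.030 867 x -0.0092 0.0123 |y| 0.0418 0.0557
-0.022 550 x -0.0092 0.1363 |y| 0.0419 0.2111
-0.014 695 x 0.1150 0.1641 |y| 0.2016 0.2284
-0.006 1102 x 0.0878 0.1775 |y| 0.2009 0.2402
0.002 1451 x 0.0156 0.1658 |y| 0.2005 0.2695
0.010 1595 x 0.0056 0.1670 |y| 0.2000 0.2806
0.018 1532 x 0.0048 0.1685 |y| 0.1992 0.2808
```

```bash
cat >> h.py <<'E'
A=np.deg2rad(75.8); EX=np.array([np.cos(A),np.sin(A),0]); EY=np.array([-np.sin(A),np.cos(A),0]); S=np.array([.5657,-.040,0])
def chute(p): d=np.asarray(p)-S; return np.array([d@EX,d@EY,d[2]])
def shift(x,y,z):
    from rig import status
    s=status.observe(); R=s['tool_rot']; W=S+x*EX+y*EY+[0,0,z]
    d=R.T@(W-s['position']); phi=np.arctan2(R[1,0],R[0,0]); a=(phi-A+np.pi)%(2*np.pi)-np.pi
    print('t',s['time_s'],'chute',chute(s['position']).round(4),'shift',d.round(4),'dist',np.linalg.norm(d).round(3),'turn',a.round(4),'F',(s['ft_force']@np.stack([EX,EY,[0,0,1]],1)).round(2),'w',round(s['grip_width'],4),'q6',s['q'][5].round(1))
E
python3 -c "
from h import *
shift(-.05,0,.231)"
```

```text
t 0.15 chute [0.4405 0.4577 0.2309] shift [-5.397e-01 -3.985e-01  2.000e-04] dist 0.671 turn 1.3868 F [ 1.05  0.07 -0.71] w 0.0858 q6 -12.3
```

play_rows(targets="-0.0386 -0.0285 0 0.12 1; -0.077 -0.057 0 0.24 1; -0.116 -0.0855 0 0.36 1; -0.154 -0.114 0 0.48 1; -0.193 -0.1425 0 0.6 1")

```text
time_s: 0.65
position: [0.3461, 0.2876, 0.2313]
tool_rot: [[-0.509, 0.86, -0.0], [0.86, 0.509, -0.0], [0.0, -0.0, -1.0]]
ft_force: [0.9, -0.9, -1.3]
grip_width: 0.0123
```

```bash
python3 -c "
from h import *
shift(-.05,0,.231)"
```

```text
t 0.65 chute [0.2637 0.2932 0.2313] shift [-4.292e-01 -1.320e-02  3.000e-04] dist 0.429 turn 0.7824 F [-0.64 -1.11 -1.3 ] w 0.0123 q6 -6.0
```

play_rows(targets="-0.045 -0.0013 0 0.12 1; -0.09 -0.0027 0 0.24 1; -0.135 -0.004 0 0.36 1; -0.18 -0.0055 0 0.48 1; -0.225 -0.007 0 0.6 1")

```text
time_s: 1.15
position: [0.4558, 0.0908, 0.2313]
tool_rot: [[0.066, 0.998, -0.0], [0.998, -0.066, 0.0], [0.0, -0.0, -1.0]]
ft_force: [1.4, 0.3, -0.5]
grip_width: 0.0001
```

```bash
python3 -c "
from h import *
shift(-.05,0,.231)"
```

```text
t 1.15 chute [0.0999 0.1386 0.2313] shift [-0.1724  0.1093  0.0003] dist 0.204 turn 0.1817 F [ 0.61 -1.31 -0.53] w 0.0001 q6 0.4
```

play_rows(targets="-0.036 0.0225 0 0.045 1; -0.071 0.045 0 0.09 1; -0.107 0.068 0 0.136 1; -0.142 0.09 0 0.1817 1; -0.1724 0.1093 0 0.1817 1")

```text
time_s: 1.65
position: [0.5545, -0.0881, 0.231]
tool_rot: [[0.242, 0.97, -0.001], [0.97, -0.242, 0.0], [0.0, -0.001, -1.0]]
ft_force: [1.3, 0.8, -0.7]
grip_width: 0.0002
```

Run:
```python
from h import *
from rig import eyes
shift(-.05,0,.112)
for n in ["top","wrist","side"]:
    im=eyes.get_image(n); pickle.dump(im,open(f'{n}1.pkl','wb'))
    cv2.imwrite(f'pics/{n}1.png',cv2.convertScaleAbs(im['pixels'][:,:,::-1],alpha=1.4))
```

```text
t 1.65 chute [-0.0494 -0.0009  0.231 ] shift [-0.0006 -0.0008  0.119 ] dist 0.119 turn 0.003 F [ 1.05 -1.05 -0.74] w 0.0002 q6 -7.1
```

View pics/wrist1.png

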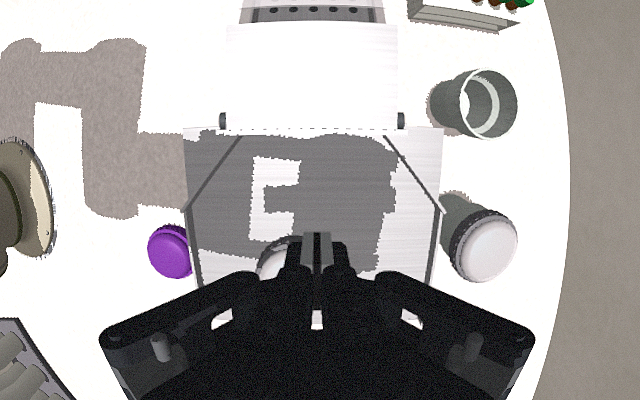

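View pics/side1.png

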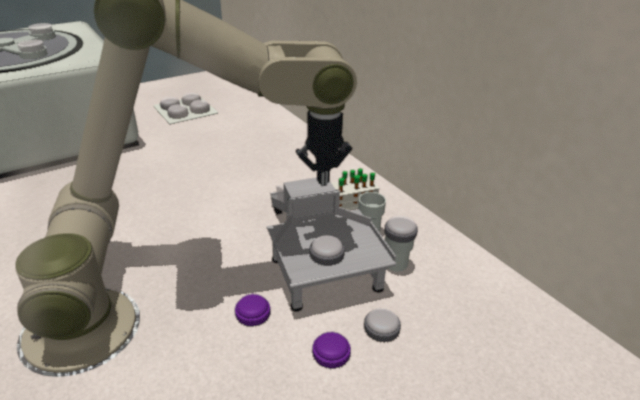

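The wrist view shows the shut fingers at (317,250), the doorway plate along row 128, the hood's hinge ends at (222,120) and (401,120), and the cap partly hidden at (280,260). The fingers are roughly centred. I'll take the shut-finger profile and a plate fix from this depth image.

Run:
```python
from h import *
from rig import status
st=status.observe()
im=pickle.load(open('wrist1.pkl','rb')); K=im['mtx'];f=K[0,0]
v,u=np.mgrid[0:400,0:640]; dx=(u-K[0,2])/f; dy=(v-K[1,2])/f; r=np.hypot(dx,dy)+1e-9
d=im['range_z']; s=np.tan(r)/r
p=np.stack([dx*s*d,-dy*s*d,-d],-1); T=im['T_tool_cam']; Q=p@T[:3,:3].T+T[:3,3]
m=(d>0)&(d<.15)&(r<1.4); q=Q[m]
for z0 in np.arange(-.11,.02,.006):
    k=q[(q[:,2]>z0)&(q[:,2]<=z0+.006)]
    if len(k)>5: print('%.3f'%z0,len(k),'x %.4f %.4f'%(np.percentile(k[:,0],2),np.percentile(k[:,0],98)),'|y| %.4f %.4f'%(np.percentile(abs(k[:,1]),2),np.percentile(abs(k[:,1]),98)))
Wd=Q@st['tool_rot'].T+st['position']; C=(Wd-S)@np.stack([EX,EY,[0,0,1]],1)
h=C[(abs(C[...,2]-.170)<.005)&(abs(C[...,1])<.09)&(C[...,0]>-.03)&(C[...,0]<.1)&(r<1.4)]
rr=cv2.minAreaRect(h[:,:2].astype(np.float32));print('hood in chute',len(h),rr,h[:,2].mean(), np.percentile(h[:,0],[1,99]),np.percentile(h[:,1],[1,99]))
```

```text
-0.110 828 x 0.0103 0.0210 |y| 0.0067 0.0395
-0.104 6387 x 0.0048 0.0211 |y| 0.0014 0.0475
-0.098 7371 x -0.0040 0.0208 |y| 0.0009 0.0580
-0.092 6945 x 0.0039 0.0185 |y| 0.0009 0.0592
-0.086 4592 x 0.0044 0.0184 |y| 0.0007 0.0572
-0.080 4638 x -0.0045 0.0183 |y| 0.0014 0.0527
-0.074 3647 x -0.0044 0.0183 |y| 0.0036 0.0485
-0.068 2057 x -0.0071 0.0179 |y| 0.0031 0.0446
-0.062 3261 x -0.0073 0.0133 |y| 0.0035 0.0389
-0.056 2200 x -0.0073 0.0144 |y| 0.0023 0.0357
-0.050 1381 x -0.0072 0.0145 |y| 0.0012 0.0303
-0.044 619 x -0.0085 0.0137 |y| 0.0002 0.0191
-0.038 381 x -0.0084 0.0122 |y| 0.0002 0.0094
-0.032 348 x 0.0073 0.0122 |y| 0.0002 0.0138
-0.026 364 x 0.0070 0.0121 |y| 0.0002 0.0135
-0.020 318 x 0.0071 0.0121 |y| 0.0003 0.0138
-0.014 292 x 0.0071 0.0121 |y| 0.0003 0.0133
-0.008 79 x 0.0072 0.0121 |y| 0.0001 0.0113
hood in chute 19603 ((0.042787645012140274, 0.004097886383533478), (0.07658585160970688, 0.1299627274274826), 0.07039397209882736) 0.17064315108387526 [0.00525009 0.07980721] [-0.05281686  0.06121286]
```

play_rows(targets="0 0 0.03 0.003 1; 0 0 0.06 0.003 1; 0 0 0.09 0.003 1; 0 0 0.115 0.003 1; 0 0 0.119 0.003 1")

```text
time_s: 2.3
position: [0.5522, -0.0846, 0.11]
tool_rot: [[0.242, 0.97, -0.005], [0.97, -0.242, 0.002], [0.001, -0.006, -1.0]]
ft_force: [-0.4, 0.5, -0.3]
grip_width: -0.0003
```

play_rows(targets="0.01 0 0 0 1; 0.018 0 0 0 1; 0.024 0 0 0 1; 0.026 0 0 0 1; 0.026 0 0 0 1")

```text
time_s: 2.8
position: [0.5604, -0.0605, 0.1129]
tool_rot: [[0.242, 0.97, 0.001], [0.97, -0.242, -0.0], [-0.0, 0.001, -1.0]]
ft_force: [0.4, -0.1, 0.6]
grip_width: 0.0001
```

Run:
```python
from h import *
shift(-.0185,0,.112)
```

```text
t 2.8 chute [-2.110e-02  1.000e-04  1.129e-01] shift [0.0026 0.0001 0.0009] dist 0.003 turn 0.0029 F [-0.02 -0.44  0.56] w 0.0001 q6 -4.2
```

play_rows(targets="0.001 0 0 0 1; 0.002 0 0 0 1; 0.003 0 0 0 1; 0.004 0 0 0 1; 0.004 0 0 0 1")

```text
time_s: 3.3
position: [0.5612, -0.057, 0.1123]
tool_rot: [[0.243, 0.97, -0.0], [0.97, -0.243, 0.0], [0.0, -0.0, -1.0]]
ft_force: [-0.1, -0.3, -0.5]
grip_width: 0.0001
```

play_rows(targets="0.001 0 0 0 1; 0.002 0 0 0 1; 0.003 0 0 0 1; 0.003 0 0 0 1")

```text
time_s: 3.7
position: [0.5619, -0.054, 0.1123]
tool_rot: [[0.243, 0.97, 0.0], [0.97, -0.243, 0.0], [0.0, -0.0, -1.0]]
ft_force: [0.2, 0.2, -1.2]
grip_width: 0.0001
```

Run:
```python
from h import *
shift(-.0185,0,.112)
```

```text
t 3.7 chute [-0.0145  0.0002  0.1123] shift [-0.004   0.0002  0.0003] dist 0.004 turn 0.0023 F [ 0.21 -0.19 -1.15] w 0.0001 q6 -3.4
```

play_rows(targets="0.001 0 0 0 1; 0.002 0 0 0 1; 0.003 0 0 0 1; 0.003 0 0 0 1")

```text
time_s: 4.1
position: [0.5621, -0.0532, 0.1124]
tool_rot: [[0.244, 0.97, -0.001], [0.97, -0.244, -0.003], [-0.004, -0.0, -1.0]]
ft_force: [-5.7, -11.4, 0.9]
grip_width: 0.0004
```

play_rows(targets="0.001 0 0 0 1; 0.002 0 0 0 1; 0.002 0 0 0 1")

```text
time_s: 4.4
position: [0.5621, -0.0533, 0.1124]
tool_rot: [[0.245, 0.97, -0.003], [0.97, -0.245, -0.007], [-0.007, -0.001, -1.0]]
ft_force: [-9.8, -23.4, 1.6]
grip_width: 0.0002
```

Run:
```python
from h import *
from rig import eyes
shift(-.0185,0,.112)
im=eyes.get_image('side'); 
c=im['pixels'][140:260,250:430,::-1]; cv2.imwrite('pics/s2.png',cv2.convertScaleAbs(cv2.resize(c,None,fx=4,fy=4,interpolation=cv2.INTER_CUBIC),alpha=1.5))
```

```text
t 4.4 chute [-0.0138  0.0002  0.1124] shift [-0.0047  0.0002  0.0005] dist 0.005 turn 0.0006 F [-25.07   3.8    1.63] w 0.0002 q6 -2.9
```

View pics/s2.png

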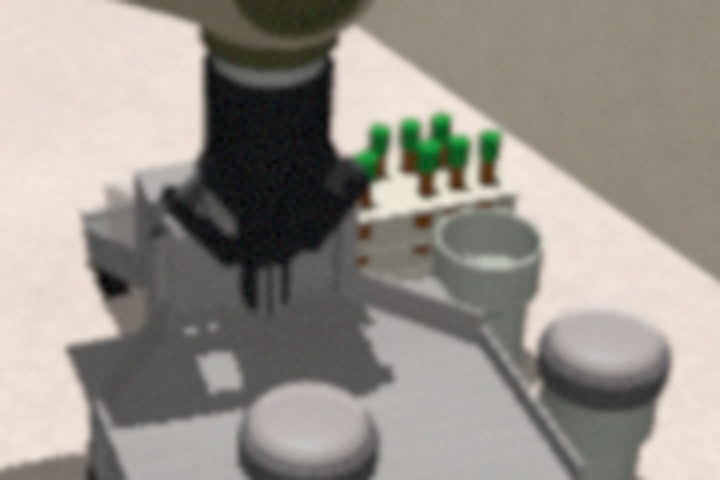

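play_rows(targets="-0.01 0 0 0 1; -0.035 0 0 0 1; -0.035 0 -0.03 0 1; -0.035 0 -0.06 0 1; -0.035 0 -0.09 0 1")

```text
time_s: 4.95
position: [0.5545, -0.0833, 0.2034]
tool_rot: [[0.243, 0.97, -0.0], [0.97, -0.243, 0.0], [0.0, -0.0, -1.0]]
ft_force: [1.3, 0.5, -0.2]
grip_width: 0.0
```

```bash
sed -i 's/S=np.array(\[.5657,-.040,0\])/S=np.array([.5657,-.040,0])+.0035*EX+.001*EY/' h.py
python3 - <<'E'
from h import *
shift(-.225,.016,.2)
print(chute([.5145,-.172,.11]))
E
```

```text
t 4.95 chute [-0.0482 -0.0007  0.2034] shift [-0.1767 -0.0171  0.0033] dist 0.178 turn 0.0019 F [ 0.75 -1.11 -0.19] w 0.0 q6 -6.6
[-0.14402652  0.01625503  0.11      ]
```

play_rows(targets="-0.03 -0.003 0 0.0019 1; -0.06 -0.006 0 0.0019 1; -0.09 -0.009 0 0.0019 1; -0.12 -0.012 0 0.0019 1")

```text
time_s: 5.35
position: [0.5133, -0.1976, 0.2024]
tool_rot: [[0.245, 0.97, 0.0], [0.97, -0.245, 0.0], [0.0, 0.0, -1.0]]
ft_force: [-0.4, 0.5, 0.1]
grip_width: -0.0001
```

Run:
```python
from h import *
from rig import eyes,status
import sys
for i in range(4):
    shift(-.225,.016,.2); print(status.observe()['qvel'].round(1)); 
    eyes.get_image('top')
```

```text
t 5.35 chute [-0.1691  0.0111  0.2024] shift [-0.0559 -0.0049  0.0024] dist 0.056 turn 0.0007 F [0.35 0.53 0.09] w -0.0001 q6 -19.2
[-31.6   0.1   0.   -0.1  -0.1 -31.3]
t 5.4 chute [-0.173   0.0112  0.2023] shift [-0.052  -0.0047  0.0024] dist 0.052 turn -0.0022 F [-2.88 -1.06 -0.22] w -0.0001 q6 -19.4
[3.4 0.2 0.2 0.7 0.2 5.8]
t 5.45 chute [-0.1709  0.0111  0.2022] shift [-0.0541 -0.0048  0.0023] dist 0.054 turn -0.0031 F [ 0.47  0.06 -0.58] w 0.0 q6 -19.2
[ 3.6 -0.3  0.4  1.2  0.4  2.9]
t 5.5 chute [-0.1693  0.011   0.2023] shift [-0.0557 -0.0049  0.0022] dist 0.056 turn -0.0022 F [ 1.19  0.64 -0.38] w -0.0001 q6 -19.1
[ 2.5 -0.3  0.2  0.5  0.2  0.8]
```

Run:
```python
from h import *
shift(-.225,.016,.111)
```

```text
t 5.55 chute [-0.1682  0.0109  0.2023] shift [-0.0568 -0.005   0.0913] dist 0.108 turn -0.0008 F [ 1.35 -0.33 -0.25] w 0.0003 q6 -19.1
```

play_rows(targets="-0.02 -0.002 0 0 0.65; -0.04 -0.004 0 0 0.65; -0.055 -0.005 0 0 0.65; -0.0568 -0.005 0 0 0.65; -0.0568 -0.005 0 0 0.65")

```text
time_s: 6.05
position: [0.4952, -0.2501, 0.2023]
tool_rot: [[0.245, 0.97, 0.0], [0.97, -0.245, 0.0], [0.0, -0.0, -1.0]]
ft_force: [0.3, 0.7, 1.3]
grip_width: 0.0299
```

play_rows(targets="0 0 0.025 0 0.65; 0 0 0.05 0 0.65; 0 0 0.07 0 0.65; 0 0 0.085 0 0.65; 0 0 0.0913 0 0.65")

```text
time_s: 6.55
position: [0.4949, -0.2492, 0.1097]
tool_rot: [[0.244, 0.97, -0.002], [0.97, -0.244, 0.002], [0.001, -0.002, -1.0]]
ft_force: [-0.3, 0.1, 0.3]
grip_width: 0.0297
```

Run:
```python
from h import *
from rig import eyes
im=eyes.get_image('wrist'); cv2.imwrite('pics/w3.png',cv2.convertScaleAbs(im['pixels'][:,:,::-1],alpha=1.2))
t=eyes.get_image('top'); c=t['pixels'][150:300,225:475,::-1];cv2.imwrite('pics/t3.png',cv2.convertScaleAbs(cv2.resize(c,None,fx=3.2,fy=3.2,interpolation=cv2.INTER_CUBIC),alpha=1.5))
shift(-.225,.016,.111)
```

```text
t 6.65 chute [-0.2241  0.016   0.1106] shift [-0.0009 -0.     -0.0004] dist 0.001 turn 0.001 F [-0.16  0.6  -0.14] w 0.0298 q6 -24.9
```

View pics/w3.png

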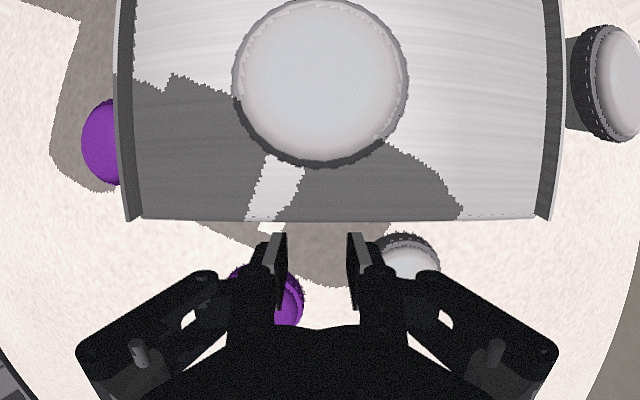

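View pics/t3.png

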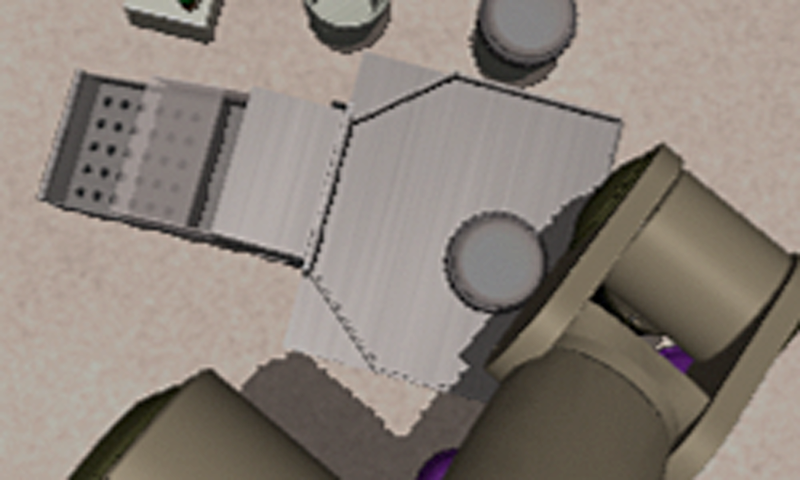

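play_rows(targets="0.01 0 0 0 0.65; 0.02 0 0 0 0.65; 0.025 0 0 0 0.65; 0.03 0 0 0 0.65; 0.035 0 0 0 0.65")

```text
time_s: 7.15
position: [0.5038, -0.2161, 0.1113]
tool_rot: [[0.245, 0.97, 0.0], [0.97, -0.245, -0.0], [-0.0, 0.0, -1.0]]
ft_force: [0.1, -0.5, 0.2]
grip_width: 0.0299
```

play_rows(targets="0.007 0.0008 0 0 0.65; 0.015 0.0016 0 0 0.65; 0.024 0.0025 0 0 0.65; 0.033 0.0035 0 0 0.65; 0.042 0.0045 0 0 0.65")

```text
time_s: 7.65
position: [0.5185, -0.1762, 0.111]
tool_rot: [[0.245, 0.97, 0.0], [0.97, -0.245, -0.0], [-0.0, 0.0, -1.0]]
ft_force: [0.6, -0.9, 0.2]
grip_width: 0.0301
```

Run:
```python
from h import *
from rig import eyes
shift(-.049,0,.111)
im=eyes.get_image('wrist'); cv2.imwrite('pics/w4.png',cv2.convertScaleAbs(im['pixels'][:,:,::-1],alpha=1.2))
shift(-.049,0,.111)
```

```text
t 7.65 chute [-0.1471  0.0113  0.111 ] shift [0.0981 0.0113 0.    ] dist 0.099 turn 0.0004 F [-0.76 -0.82  0.19] w 0.0301 q6 -17.0
t 7.7 chute [-0.1459  0.0114  0.111 ] shift [0.0969 0.0115 0.0001] dist 0.098 turn 0.0012 F [ 1.08  0.3  -0.15] w 0.0296 q6 -16.9
```

View pics/w4.png

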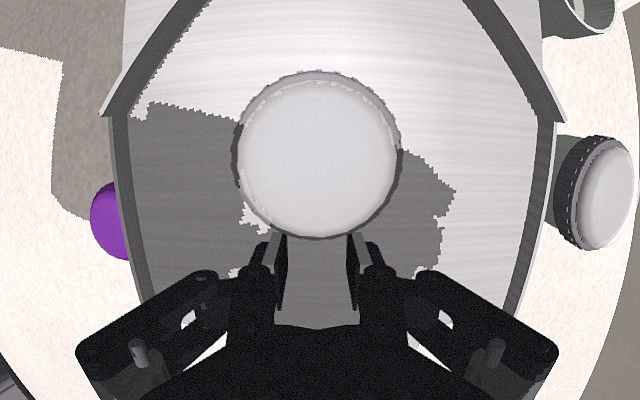

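The wrist view shows the cap centred at (318,155), cradled between the fingertips at (277,240) and (358,240). The wings open ahead of it. I'll push on.

play_rows(targets="0.006 0.0007 0 0 0.65; 0.014 0.0016 0 0 0.65; 0.023 0.0027 0 0 0.65; 0.032 0.0037 0 0 0.65; 0.041 0.0048 0 0 0.65")

```text
time_s: 8.2
position: [0.5332, -0.1376, 0.111]
tool_rot: [[0.245, 0.97, -0.0], [0.97, -0.245, 0.0], [0.0, -0.0, -1.0]]
ft_force: [0.3, -0.3, -0.5]
grip_width: 0.03
```

play_rows(targets="0.009 0.001 0 0 0.65; 0.018 0.002 0 0 0.65; 0.026 0.003 0 0 0.65; 0.032 0.0036 0 0 0.65; 0.035 0.004 0 0 0.65")

```text
time_s: 8.7
position: [0.5456, -0.1049, 0.111]
tool_rot: [[0.245, 0.97, -0.0], [0.97, -0.245, 0.0], [0.0, -0.0, -1.0]]
ft_force: [0.1, -0.3, -0.5]
grip_width: 0.0299
```

Run:
```python
from h import *
from rig import eyes
shift(-.049,0,.111)
im=eyes.get_image('wrist'); cv2.imwrite('pics/w5.png',cv2.convertScaleAbs(im['pixels'][:,:,::-1],alpha=1.2))
im=eyes.get_image('side'); pickle.dump(im,open('side5.pkl','wb'))
c=im['pixels'][140:260,250:430,::-1]; cv2.imwrite('pics/s5.png',cv2.convertScaleAbs(cv2.resize(c,None,fx=4,fy=4,interpolation=cv2.INTER_CUBIC),alpha=1.5))
shift(-.049,0,.111)
```

```text
t 8.7 chute [-0.0713  0.0026  0.111 ] shift [0.0223 0.0026 0.    ] dist 0.022 turn 0.0007 F [-0.24 -0.13 -0.54] w 0.0299 q6 -8.9
t 8.8 chute [-0.0716  0.0026  0.111 ] shift [0.0226 0.0026 0.    ] dist 0.023 turn 0.0006 F [ 0.44  0.51 -0.38] w 0.0297 q6 -9.0
```

View pics/w5.png

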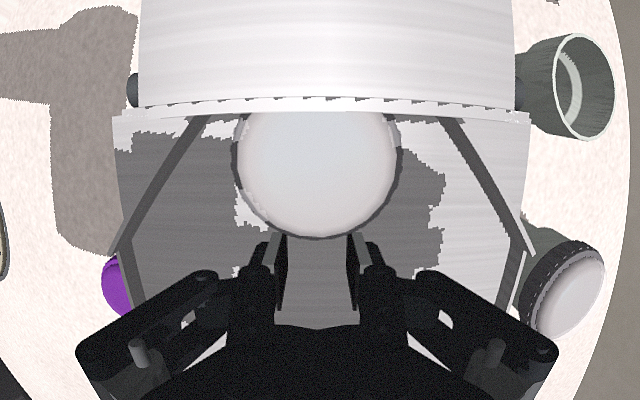

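View pics/s5.png

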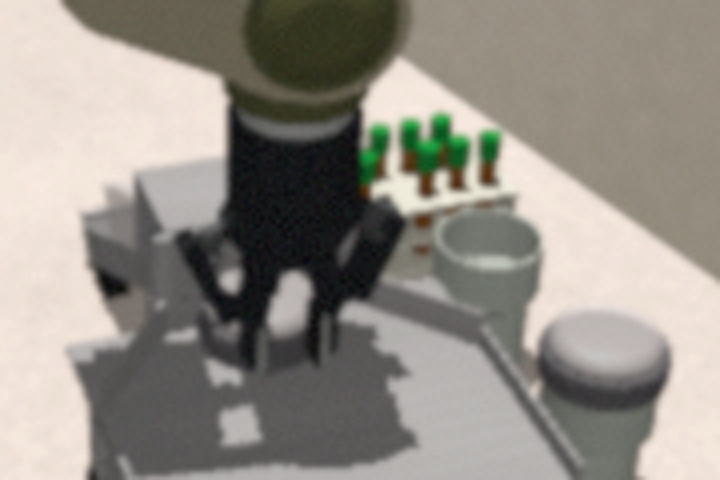

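play_rows(targets="0.006 0.0007 0 0 0.65; 0.013 0.0015 0 0 0.65; 0.02 0.0023 0 0 0.65; 0.027 0.003 0 0 0.65; 0.032 0.0035 0 0 0.65")

```text
time_s: 9.3
position: [0.5569, -0.0746, 0.111]
tool_rot: [[0.245, 0.97, -0.0], [0.97, -0.245, -0.0], [-0.0, -0.0, -1.0]]
ft_force: [-0.1, -1.3, -0.1]
grip_width: 0.0293
```

play_rows(targets="0.004 0.0003 0 0 0.65; 0.0055 0.0004 0 0 0.65; 0.0055 0.0004 0 0 0.65; 0.0055 0.0004 0 0 0.65")

```text
time_s: 9.7
position: [0.5584, -0.0701, 0.111]
tool_rot: [[0.245, 0.969, -0.0], [0.969, -0.245, 0.0], [0.0, -0.0, -1.0]]
ft_force: [0.3, -0.1, 0.9]
grip_width: 0.0301
```

Run:
```python
from h import *
from rig import eyes
shift(-.035,-.001,.111)
im=eyes.get_image('wrist'); cv2.imwrite('pics/w6.png',cv2.convertScaleAbs(im['pixels'][:,:,::-1],alpha=1.2))
im=eyes.get_image('side'); 
c=im['pixels'][140:260,250:430,::-1]; cv2.imwrite('pics/s6.png',cv2.convertScaleAbs(cv2.resize(c,None,fx=4,fy=4,interpolation=cv2.INTER_CUBIC),alpha=1.5))
im=eyes.get_image('top'); pickle.dump(im,open('top6.pkl','wb'))
shift(-.049,0,.111)
```

```text
t 9.7 chute [-0.0345 -0.0013  0.111 ] shift [-0.0005 -0.0003  0.    ] dist 0.001 turn 0.0001 F [-0.01 -0.31  0.86] w 0.0301 q6 -5.0
t 9.85 chute [-0.0346 -0.0013  0.111 ] shift [-0.0144 -0.0013  0.    ] dist 0.014 turn -0.0001 F [-0.19 -0.33  0.4 ] w 0.0303 q6 -5.0
```

View pics/w6.png

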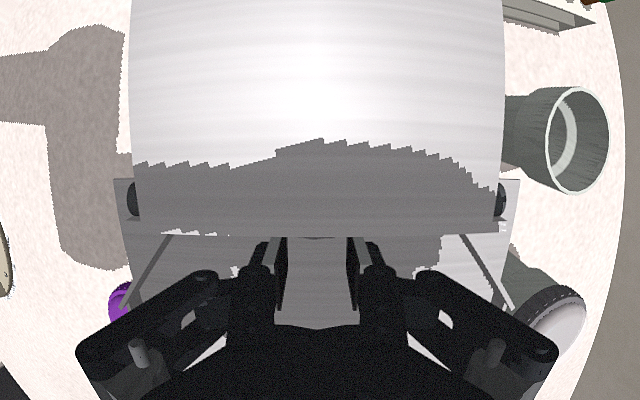

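View pics/s6.png

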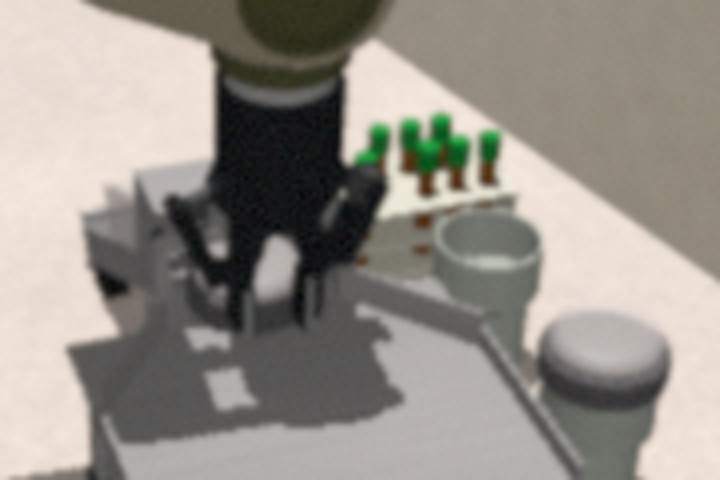

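play_rows(targets="-0.01 0 0 0 0.65; -0.015 0 0 0 1; -0.015 0 0 0 1; -0.015 0 0 0 1; -0.015 0 0 0 1")

```text
time_s: 10.35
position: [0.5547, -0.0846, 0.111]
tool_rot: [[0.245, 0.969, 0.0], [0.969, -0.245, 0.0], [0.0, -0.0, -1.0]]
ft_force: [0.3, 0.5, 0.5]
grip_width: 0.0001
```

play_rows(targets="0.005 0 0 0 1; 0.01 0 0 0 1; 0.014 0 0 0 1; 0.018 0 0 0 1; 0.0225 0 0 0 1")

```text
time_s: 10.85
position: [0.5603, -0.0624, 0.111]
tool_rot: [[0.245, 0.97, -0.0], [0.97, -0.245, -0.0], [-0.0, -0.0, -1.0]]
ft_force: [-0.6, -1.4, -0.4]
grip_width: 0.0001
```

Run:
```python
from h import *
shift(-.0235,-.001,.111)
```

```text
t 10.85 chute [-0.0265 -0.0013  0.111 ] shift [ 0.003  -0.0003  0.    ] dist 0.003 turn 0.0004 F [-1.5   0.24 -0.36] w 0.0001 q6 -4.2
```

play_rows(targets="0.002 0 0 0 1; 0.003 0 0 0 1; 0.0035 0 0 0 1; 0.0035 0 0 0 1")

```text
time_s: 11.25
position: [0.5611, -0.0594, 0.111]
tool_rot: [[0.245, 0.969, 0.0], [0.969, -0.245, 0.0], [0.0, -0.0, -1.0]]
ft_force: [-0.3, 0.1, 0.7]
grip_width: -0.0003
```

Run:
```python
from h import *
from rig import eyes
shift(-.0235,-.001,.111)
im=eyes.get_image('side'); pickle.dump(im,open('side7.pkl','wb'))
c=im['pixels'][170:230,270:350,::-1]; cv2.imwrite('pics/s7.png',cv2.convertScaleAbs(cv2.resize(c,None,fx=9,fy=9,interpolation=cv2.INTER_CUBIC),alpha=2))
im=eyes.get_image('top'); 
c=im['pixels'][150:300,225:475,::-1]; cv2.imwrite('pics/t7.png',cv2.convertScaleAbs(cv2.resize(c,None,fx=3.2,fy=3.2,interpolation=cv2.INTER_CUBIC),alpha=1.5))
```

```text
t 11.25 chute [-0.0234 -0.0013  0.111 ] shift [-0.0001 -0.0003  0.    ] dist 0.0 turn 0.0002 F [0.04 0.34 0.7 ] w -0.0003 q6 -3.9
```

View pics/s7.png

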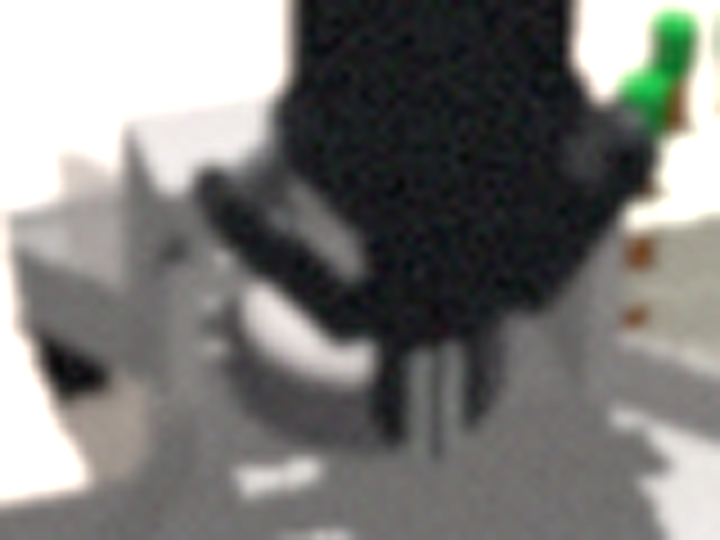

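View pics/t7.png

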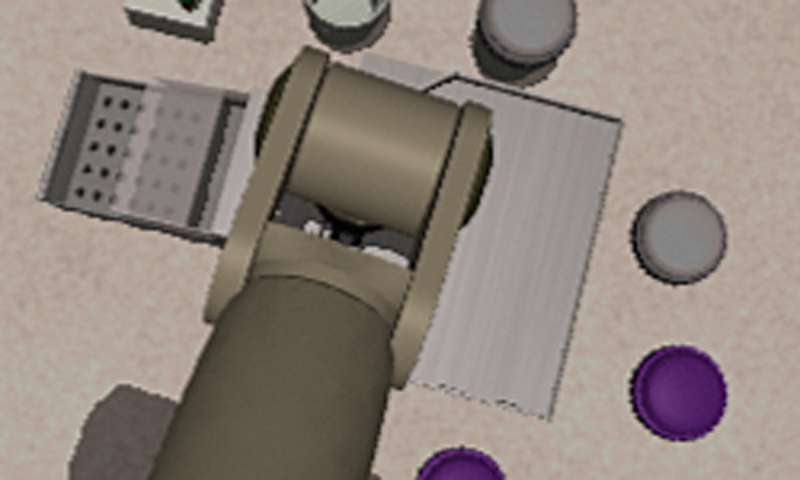

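play_rows(targets="-0.02 0 0 0 1; -0.04 0 0 0 1; -0.055 0 0 0 1; -0.06 0 0 0 1; -0.06 0 0 0 1")

```text
time_s: 11.85
position: [0.5463, -0.118, 0.111]
tool_rot: [[0.246, 0.969, 0.0], [0.969, -0.246, 0.0], [0.0, -0.0, -1.0]]
ft_force: [0.4, -0.1, 0.4]
grip_width: 0.0
```

Run:
```python
from h import *
from rig import eyes
im=eyes.get_image('side'); pickle.dump(im,open('side8.pkl','wb'))
c=im['pixels'][170:230,270:350,::-1]; cv2.imwrite('pics/s8.png',cv2.convertScaleAbs(cv2.resize(c,None,fx=9,fy=9,interpolation=cv2.INTER_CUBIC),alpha=2))
im=eyes.get_image('wrist'); cv2.imwrite('pics/w8.png',cv2.convertScaleAbs(im['pixels'][:,:,::-1],alpha=1.2))
shift(-.0835,-.001,.111)
im=pickle.load(open('side8.pkl','rb'))
C=(cloud(im)-S)@np.stack([EX,EY,[0,0,1]],1)
for y in np.arange(-.03,.031,.01):
    k=C[(abs(C[...,1]-y)<.005)&(C[...,0]>-.04)&(C[...,0]<.03)&(C[...,2]>.104)&(C[...,2]<.117)]
    if len(k): print(y,len(k),'x',np.percentile(k[:,0],[5,25,50,95]).round(4), 'exp off',np.sqrt(.04**2-y*y).round(4))
```

```text
t 11.95 chute [-0.083  -0.0012  0.111 ] shift [-0.0005 -0.0002  0.    ] dist 0.001 turn 0.0004 F [0.6  0.19 0.59] w 0.0001 q6 -10.1
6.938893903907228e-18 2 x [-0.0285 -0.0279 -0.0271 -0.0257] exp off 0.04
0.010000000000000009 3 x [-0.0353 -0.0242 -0.0103 -0.0097] exp off 0.0387
0.02000000000000001 16 x [-0.0367 -0.0094 -0.0074 -0.005 ] exp off 0.0346
0.030000000000000013 24 x [-0.0185 -0.0025  0.001   0.0086] exp off 0.0265
```

View pics/s8.png

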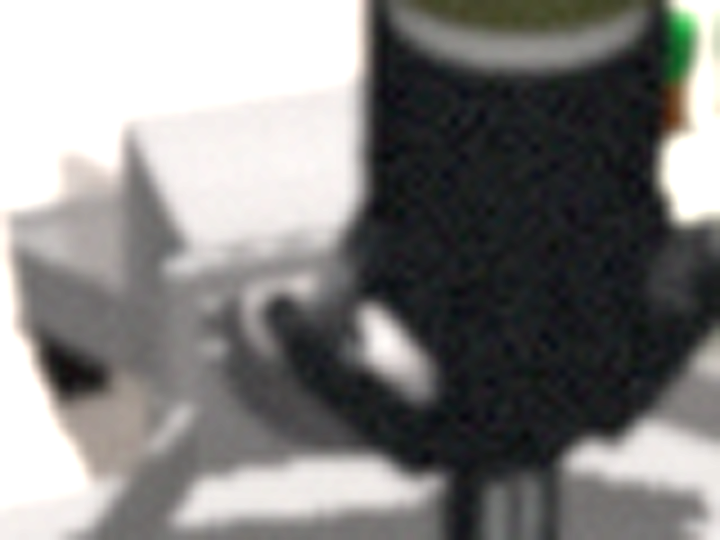

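View pics/w8.png

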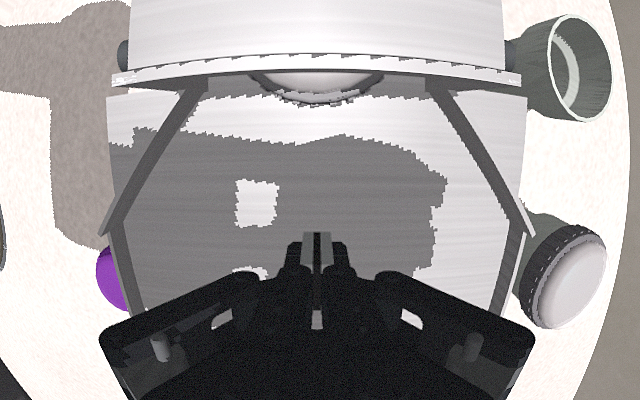

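Run:
```python
from h import *
from rig import eyes,status
st=status.observe()
im=eyes.get_image('wrist'); pickle.dump((st,im),open('wrist9.pkl','wb')); K=im['mtx'];f=K[0,0]
v,u=np.mgrid[0:400,0:640]; dx=(u-K[0,2])/f; dy=(v-K[1,2])/f; r=np.hypot(dx,dy)+1e-9
d=im['range_z']; s=np.tan(r)/r
p=np.stack([dx*s*d,-dy*s*d,-d],-1); T=im['T_tool_cam']; Q=p@T[:3,:3].T+T[:3,3]
C=(Q@st['tool_rot'].T+st['position']-S)@np.stack([EX,EY,[0,0,1]],1)
for col in (290,316,340):
  print(col)
  for row in range(54,114,2): print(row,C[row,col].round(4))
c=im['pixels'][40:130,220:420,::-1]; cv2.imwrite('pics/w9.png',cv2.convertScaleAbs(cv2.resize(c,None,fx=4,fy=4,interpolation=cv2.INTER_CUBIC),alpha=1.2))
```

```text
290
54 [0.0011 0.0066 0.1705]
56 [0.0012 0.0069 0.1672]
58 [0.0005 0.0068 0.1679]
60 [-0.0003  0.0068  0.1688]
62 [-0.0008  0.0068  0.1687]
64 [-0.0016  0.0067  0.1698]
66 [-0.0017  0.0069  0.167 ]
68 [-0.0025  0.0068  0.1684]
70 [-0.0028  0.0069  0.167 ]
72 [-0.0029  0.0072  0.1629]
74 [0.0003 0.0099 0.1319]
76 [-0.0005  0.0099  0.1316]
78 [-0.0011  0.0101  0.1296]
80 [-0.002   0.0099  0.1309]
82 [-0.0025  0.0102  0.1278]
84 [-0.0035  0.0101  0.1287]
86 [-0.0042  0.0103  0.1273]
88 [-0.0049  0.0104  0.1258]
90 [-0.0053  0.0108  0.1204]
92 [-0.0062  0.0108  0.1209]
94 [-0.0071  0.0108  0.1212]
96 [-0.0079  0.0109  0.1197]
98 [-0.0088  0.0109  0.1199]
100 [-0.0096  0.011   0.119 ]
102 [-0.01    0.0124  0.1018]
104 [-0.0109  0.0125  0.1013]
106 [-0.0119  0.0126  0.1003]
108 [-0.0129  0.0126  0.1003]
110 [-0.0139  0.0125  0.1016]
112 [-0.0149  0.0126  0.1008]
316
54 [ 0.0011 -0.0003  0.1699]
56 [ 0.0008 -0.0003  0.1689]
58 [ 0.0003 -0.0003  0.1684]
60 [-0.0003 -0.0003  0.1685]
62 [-0.0009 -0.0003  0.1684]
64 [-0.0015 -0.0003  0.1687]
66 [-0.0021 -0.0003  0.1692]
68 [-0.0025 -0.0003  0.1
[... 830 characters left out ...]
 [-0.002  -0.0068  0.1689]
68 [-0.0025 -0.0068  0.1684]
70 [-0.003  -0.0069  0.1681]
72 [-0.0029 -0.0073  0.1626]
74 [ 0.0004 -0.0097  0.1309]
76 [-0.0005 -0.0096  0.1313]
78 [-0.0012 -0.0097  0.1302]
80 [-0.002  -0.0097  0.1305]
82 [-0.0028 -0.0097  0.1304]
84 [-0.0035 -0.0098  0.1287]
86 [-0.0043 -0.0098  0.1293]
88 [-0.005  -0.0099  0.1272]
90 [-0.0056 -0.0102  0.1241]
92 [-0.0062 -0.0104  0.1205]
94 [-0.0071 -0.0104  0.1211]
96 [-0.008  -0.0105  0.1203]
98 [-0.0089 -0.0104  0.1217]
100 [-0.0097 -0.0105  0.1204]
102 [-0.01   -0.0119  0.101 ]
104 [-0.011  -0.0119  0.1009]
106 [-0.012  -0.0119  0.1014]
108 [-0.013  -0.0119  0.1017]
110 [-0.0139 -0.012   0.1005]
112 [-0.0149 -0.0121  0.0995]
```

View pics/w9.png

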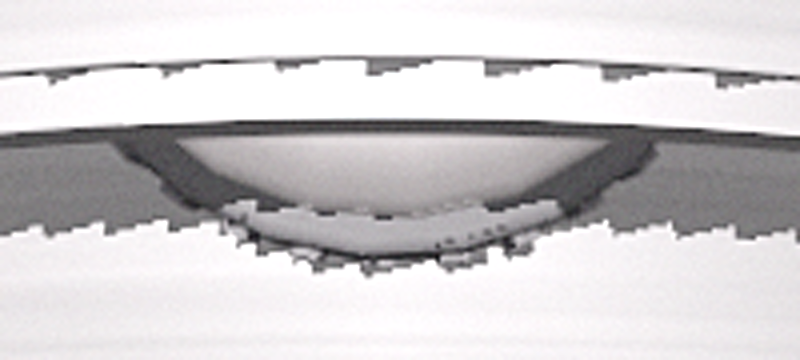

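play_rows(targets="0.02 0 0 0 1; 0.04 0 0 0 1; 0.053 0 0 0 1; 0.0575 0 0 0 1; 0.0593 0 0 0 1")

```text
time_s: 12.5
position: [0.561, -0.0596, 0.111]
tool_rot: [[0.244, 0.97, -0.0], [0.97, -0.244, -0.0], [-0.0, -0.0, -1.0]]
ft_force: [-0.7, -0.9, -0.4]
grip_width: -0.0001
```

play_rows(targets="0.0008 0 0 0 1; 0.0015 0 0 0 1; 0.0015 0 0 0 1")

```text
time_s: 12.8
position: [0.5612, -0.0591, 0.111]
tool_rot: [[0.246, 0.969, -0.0], [0.969, -0.246, -0.0], [-0.0, 0.0, -1.0]]
ft_force: [0.1, -0.3, 1.3]
grip_width: 0.0
```

Run:
```python
from h import *
shift(-.122,-.001,.111)
```

```text
t 12.8 chute [-0.0231 -0.0013  0.111 ] shift [-0.0989 -0.0003  0.    ] dist 0.099 turn -0.0004 F [-0.31 -0.16  1.3 ] w 0.0 q6 -3.8
```

play_rows(targets="-0.02 0 0 0 1; -0.05 0 0 0 1; -0.08 0 0 0 1; -0.0993 0 0 0 1; -0.0993 0 0 0 1")

```text
time_s: 13.3
position: [0.5365, -0.1572, 0.111]
tool_rot: [[0.248, 0.969, 0.0], [0.969, -0.248, -0.0], [-0.0, 0.0, -1.0]]
ft_force: [0.5, 0.6, 0.7]
grip_width: 0.0
```

Run:
```python
from h import *
from rig import eyes,status
eyes.get_image('side');eyes.get_image('side')
shift(-.022,-.001,.111)
st=status.observe()
im=eyes.get_image('wrist'); K=im['mtx'];f=K[0,0]
v,u=np.mgrid[0:400,0:640]; dx=(u-K[0,2])/f; dy=(v-K[1,2])/f; r=np.hypot(dx,dy)+1e-9
d=im['range_z']; s=np.tan(r)/r
p=np.stack([dx*s*d,-dy*s*d,-d],-1); T=im['T_tool_cam']; Q=p@T[:3,:3].T+T[:3,3]
C=(Q@st['tool_rot'].T+st['position']-S)@np.stack([EX,EY,[0,0,1]],1)
k=C[(abs(C[...,1])<.006)&(C[...,0]>-.03)&(C[...,0]<.01)]
a=k[(k[:,2]>.105)&(k[:,2]<.123)]; print('cap rear',np.sort(a[:,0])[:5].round(4)); a=k[(k[:,2]>.161)&(k[:,2]<.1695)]; print('plate',np.sort(a[:,0])[:5].round(4))
```

```text
t 13.4 chute [-0.122  -0.0012  0.111 ] shift [ 0.1    -0.0003  0.    ] dist 0.1 turn -0.0009 F [-0.05 -0.6  -0.53] w 0.0 q6 -14.0
cap rear [-0.0127 -0.0127 -0.0127 -0.0126 -0.0126]
plate []
```

Run:
```python
from h import *
from rig import eyes,status
st=status.observe()
im=eyes.get_image('wrist'); K=im['mtx'];f=K[0,0]
v,u=np.mgrid[0:400,0:640]; dx=(u-K[0,2])/f; dy=(v-K[1,2])/f; r=np.hypot(dx,dy)+1e-9
d=im['range_z']; s=np.tan(r)/r
p=np.stack([dx*s*d,-dy*s*d,-d],-1); T=im['T_tool_cam']; Q=p@T[:3,:3].T+T[:3,3]
C=(Q@st['tool_rot'].T+st['position']-S)@np.stack([EX,EY,[0,0,1]],1)
for row in range(0,80,4): print(row,C[row,316].round(4))
cv2.imwrite('pics/w10.png',cv2.convertScaleAbs(im['pixels'][:,:,::-1],alpha=1.2))
```

```text
0 [-0.0053 -0.0002  0.1268]
4 [-0.007  -0.0002  0.1265]
8 [-0.0067 -0.0002  0.12  ]
12 [-0.0088 -0.0002  0.1208]
16 [-0.0109 -0.0002  0.1212]
20 [-0.0116 -0.0002  0.1175]
24 [-0.0125 -0.0002  0.1137]
28 [-0.0125 -0.0002  0.1067]
32 [-0.0127 -0.0002  0.0998]
36 [-0.0152 -0.0002  0.1012]
40 [-0.0174 -0.0002  0.1015]
44 [-0.0192 -0.0002  0.1005]
48 [-0.0214 -0.0002  0.101 ]
52 [-0.0234 -0.0002  0.1005]
56 [-0.0255 -0.0002  0.1007]
60 [-0.0276 -0.0002  0.1012]
64 [-0.0295 -0.0002  0.1007]
68 [-0.0315 -0.0002  0.1006]
72 [-0.0336 -0.0002  0.1012]
76 [-0.0356 -0.0002  0.1007]
```

View pics/w10.png

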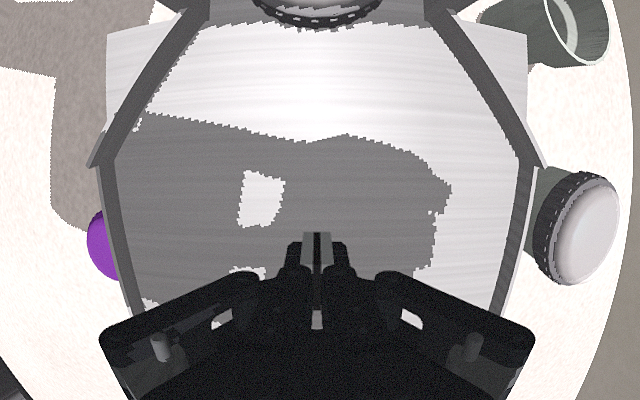

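play_rows(targets="0.02 0 0 0 1; 0.06 0 0 0 1; 0.1 0 0 0 1; 0.05 0 0 0 1; 0.04 0 0 0 1")

```text
time_s: 14.0
position: [0.5469, -0.1158, 0.1111]
tool_rot: [[0.242, 0.97, 0.0], [0.97, -0.242, -0.001], [-0.001, 0.0, -1.0]]
ft_force: [-0.6, 0.4, 0.4]
grip_width: -0.0001
```

Run:
```python
from h import *
from rig import eyes
shift(-.122,-.001,.111)
im=eyes.get_image('side'); 
c=im['pixels'][150:300,230:430,::-1]; cv2.imwrite('pics/s11.png',cv2.convertScaleAbs(cv2.resize(c,None,fx=4,fy=4,interpolation=cv2.INTER_CUBIC),alpha=1.6))
im=eyes.get_image('top'); pickle.dump(im,open('top11.pkl','wb'))
c=im['pixels'][150:300,225:475,::-1]; cv2.imwrite('pics/t11.png',cv2.convertScaleAbs(cv2.resize(c,None,fx=3.2,fy=3.2,interpolation=cv2.INTER_CUBIC),alpha=1.5))
```

```text
t 14.0 chute [-0.0816 -0.0014  0.1111] shift [-0.0404 -0.0006  0.0001] dist 0.04 turn 0.0038 F [0.24 0.73 0.4 ] w -0.0001 q6 -10.1
```

View pics/s11.png

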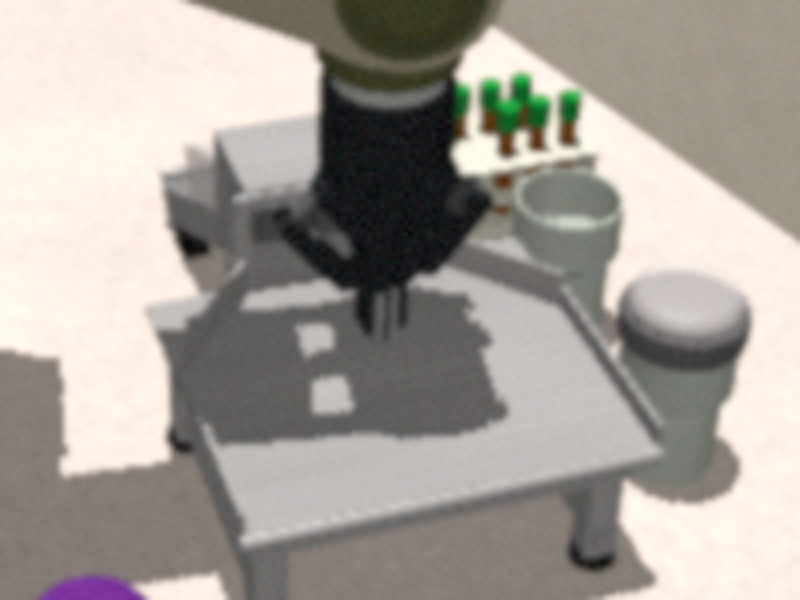

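View pics/t11.png

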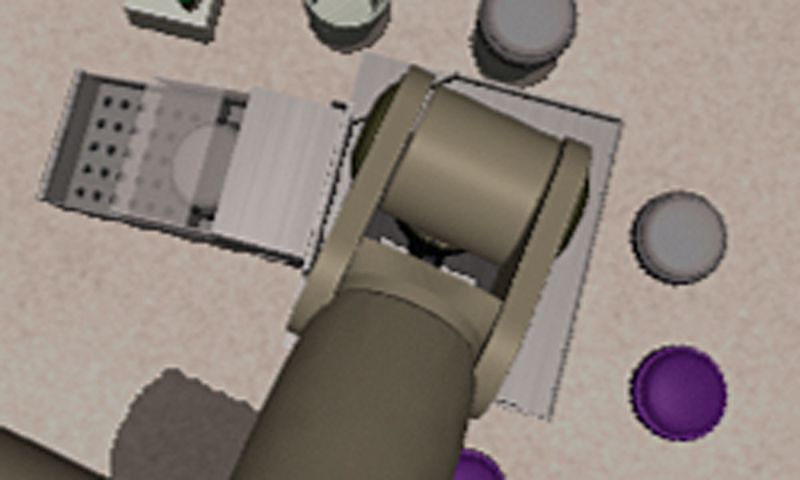

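The top view shows the cap under the clear cover at crop (215,165), on its way down the slide, so it went over the edge. I'll draw the fingers back and up and let it settle.

play_rows(targets="-0.02 0 0 0 1; -0.04 0 -0.01 0 1; -0.05 0 -0.04 0 1; -0.06 0 -0.08 0 1; -0.06 0 -0.11 0 1")

```text
time_s: 14.6
position: [0.532, -0.1749, 0.2232]
tool_rot: [[0.247, 0.969, 0.001], [0.969, -0.247, -0.0], [-0.0, 0.001, -1.0]]
ft_force: [0.4, -0.3, -0.4]
grip_width: 0.0001
```

play_rows(targets="-0.03 0 0 0 1; -0.06 0 0 0 1; -0.07 0 0 0 1; -0.07 0 0 0 1; -0.07 0 0 0 1")

```text
time_s: 15.1
position: [0.515, -0.2411, 0.2208]
tool_rot: [[0.245, 0.97, -0.0], [0.97, -0.245, 0.001], [0.001, -0.0, -1.0]]
ft_force: [0.9, 0.0, 0.3]
grip_width: -0.0
```

Run:
```python
from h import *
from rig import eyes
shift(-.122,-.001,.111)
im=eyes.get_image('side'); 
c=im['pixels'][150:300,230:430,::-1]; cv2.imwrite('pics/s12.png',cv2.convertScaleAbs(cv2.resize(c,None,fx=4,fy=4,interpolation=cv2.INTER_CUBIC),alpha=1.6))
im=eyes.get_image('top'); pickle.dump(im,open('top12.pkl','wb'))
c=im['pixels'][150:300,225:475,::-1]; cv2.imwrite('pics/t12.png',cv2.convertScaleAbs(cv2.resize(c,None,fx=3.2,fy=3.2,interpolation=cv2.INTER_CUBIC),alpha=1.5))
```

```text
t 15.1 chute [-0.2109 -0.0012  0.2208] shift [ 0.0888 -0.0002  0.1099] dist 0.141 turn 0.0003 F [ 0.22 -0.83  0.31] w -0.0 q6 -22.8
```

View pics/s12.png

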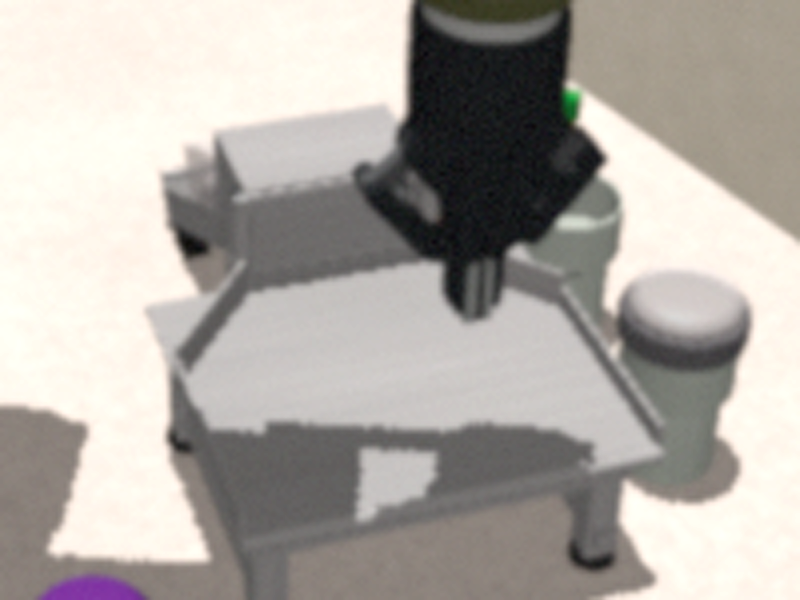

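View pics/t12.png

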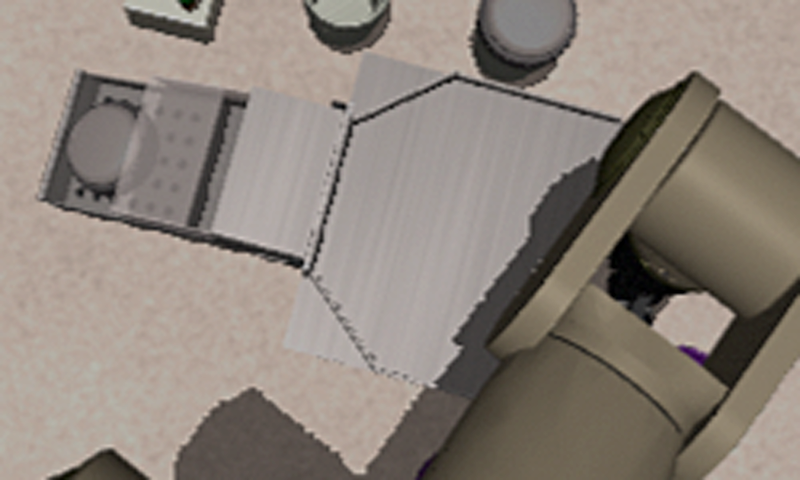

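The cap now sits at the end stop, at crop (108,147). In the side view the flap hangs shut in the doorway. One last check that it is at rest, then I hand in.

play_rows(targets="0 0 0 0 1; 0 0 0 0 1; 0 0 0 0 1; 0 0 0 0 1; 0 0 0 0 1")

```text
time_s: 15.7
position: [0.5149, -0.2421, 0.221]
tool_rot: [[0.245, 0.97, 0.0], [0.97, -0.245, 0.0], [0.0, -0.0, -1.0]]
ft_force: [-0.5, -0.0, -0.2]
grip_width: 0.0002
```

Run:
```python
from h import *
from rig import eyes,env
a=pickle.load(open('top12.pkl','rb')); b=eyes.get_image('top')
r=np.s_[165:225,235:300]
print('diff',abs(a['pixels'][r].astype(int)-b['pixels'][r]).max())
print('cap',chute(onplane(b,108/3.2+225,147/3.2+150,.055)).round(4))
for (x,y) in ((437,224),(333,148),(390,155),(284,132)): print(abs(a['pixels'][y-15:y+15,x-12:x+12].astype(int)-pickle.load(open('top0.pkl','rb'))['pixels'][y-15:y+15,x-12:x+12]).mean().round(2))
print(env.close_job())
```

```text
diff 4
cap [1.776e-01 1.000e-04 5.500e-02]
23.2
5.56
6.37
6.53
the job is handed in; nothing more can be done
None
```

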